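# Check a dry bath's block temperature with a sprung surface thermometer

## Robot

A 7-joint arm with a two-finger parallel gripper is mounted at the origin on a cart in front of the work surface, level with it; the furniture and walls round the work are solid. World frame = base frame: x ahead of the robot, y to its left, z up, the work surface at z = 0. Lengths are in m, angles in rad, forces in N, time in s.
With the tool pointing down it reaches from about 0.35 to 0.9 m from the base axis. Payload 8.1 kg.
Tool frame: the origin (TCP) lies between the finger pads; the fingertips stand finger_overhang ahead of it and the grasp point (between the pads) is the TCP (finger_overhang is the distance from the TCP to the fingertips, in m); z points along the fingers, y is the line along which they close (so a half turn about z gives the same grasp; the last joint's range is limited). The gripper opens to 85 mm and grips with 20 to 120 N. Pads are 22 mm wide; open, the fingers measure 114 mm over their backs; the gripper's body (76 mm by 85 mm) begins 54 mm behind the grasp point. The pads swing forward as they close: fully open they stand 13 mm farther back than shut.
Start: joints at [1.233, 0.434, 0.025, 1.573, -0.012, 1.134, -0.075], TCP at [0.145, -0.608, 0.211] pointing down, gripper open.
Joint ranges: [-2.62, 2.62], [-0.44, 2.09], [-1.27, 1.32], [0.08, 2.57], [-1.32, 4.46], [0.12, 2], [-2.74, 2.74]. Speed limits (rad/s): [2.22, 2.22, 3.01, 3.01, 3.14, 3.14, 3.14].

## Interface

Orientations are given as [roll, pitch, yaw] about the fixed x, y, z axes, in that order (R = Rz(yaw) Ry(pitch) Rx(roll)).
In Python, from workcell import * gives the robot as it stands. The module is installed in compiled form; this text tells all that it offers.
- The arm moves only by the tool step_arm, never from a script. Its argument "series" is text: rows parted by semicolons, each of 7 numbers parted by spaces: the finger opening in m, from 0 to 0.0854, then the shift along the tool's x, y, z in m, then the turn, a rotation vector about the tool's x, y, z in rad. In form: gripper tx ty tz rx ry rz; .... A call has 1 to 8 rows; each row is the pose to reach, as a shift and turn from the pose commanded when the call began, along the tool's axes at that moment; what a row does not reach only later rows make up. A row lasts 1/8 s, in which the tool goes at most 62.5 mm and 10.7 degrees, less where a joint would pass 70% of its speed; a pose out of reach is approached as far as the arm can. A call with a gripper value outside its range is refused whole. The fingers move at their own pace and stop on an object; "squeeze" is the grip in N (left out, the last holds). Time passes only in rows, so rows that repeat a pose let the fingers close. It gives the time, the measured TCP pose, the force, the opening and the grip force at its end, in the units of the state.
- get_obs(): the state, without advancing time (a new reading comes with each control period).
- read_camera(name): name is "side" or "top" or "wrist"; returns (picture, depth): 384x512x3 uint8, red, green, blue; 384x512 float32, m along the optical axis (not along the pixel's ray), 0 where there is no reading.
- get_calibration(name): a dict with "K" (3x3 intrinsics, pixels), "D" ([k1, k2, p1, p2, k3] as OpenCV has them; the pictures are not rectified), "rvec" (rotation vector, rad) and "tvec" (3), from world to camera coordinates, as OpenCV has them; the wrist camera has in their place "mount" (4x4, takes a point from camera to tool coordinates, whose origin is the TCP and whose axes are the flange's). Camera axes: x right, y down, z forward; pixel columns grow to the right and rows downward; lengths in m; the calibration is good to about 2 mm. A picture is of the moment at which its call begins: read the wrist's pose just before it. get_calibration takes no time and is no camera call.
- sign_off(): hands the job in; it is judged then, once.
The state is a dict: "time": time; "joint_positions": joint angles; "qvel": joint speeds; "effort": joint torques, N m; "eef_pos": TCP position; "orientation": TCP orientation; "wrist_force": force on the tool from outside, world axes, zero at the start; "torque": the same for the moment, N m; "grip_width": finger opening in m; "grip_force": force on a finger pad.
Only numpy, scipy, OpenCV 4.12 (cv2) and the standard library are available. Lean on these libraries where they do the work, as an engineer would, in place of code of your own. Each camera call takes 0.05 s, during which the arm holds its last target. There are 200 camera calls.

## Task

Check the block temperature of the dry bath: lift the clear lid off by its knob and set it down gently on the bench mat, flat and knob up, then draw the stick thermometer up out of its stand and hold its sprung foot lightly in the ringed check spot of the block, the thermometer upright, the foot pushed about half-way in, and its display facing the same way as the bath's own display so that the two readings can be compared. Finish while holding it there: do not let go or put it down, never press the foot hard, and leave the bottles and the beaker where they are.

Things in the scene. Friction and masses are not known exactly. Their poses are not given: they have to be found in the camera images.
- dry_bath: Fixed dry bath, white housing 170 x 140 mm (x, y). Origin under its centre at bench level, z up; the -x side has the sloping console with display and keys. Flat deck 67 mm up; from it rises an aluminium block 62 x 92 mm, centred at x = 18 mm, top 81 mm up, with nine tube wells (three tubes stand up to 10 mm above the block) and one larger shallow recess, the check spot.
- check_spot (a point): Centre of the floor of the check spot: a flat round recess 20 mm across and 2.5 mm deep in the block's top, with an engraved ring round it, at the block's +y end (bath frame: x 18 mm, y 30 mm), 78.5 mm above the bench. Axes as the bath's. It is under the lid at the start.
- bench_mat: Flat grey bench mat, 190 x 170 mm (x, y), 3 mm thick, fixed, empty at the start; origin at its centre at bench level. The thermometer stand and the mat may be on either side of the bath.
- lid: Loose clear plastic lid, 0.13 kg, a hood 88 x 118 mm (x, y) over its foot flange, open below, walls 3 mm, roof 32 mm above its lower edge. It stands on the bath's deck over the block with about 7 mm play; lift it at least 30 mm before moving sideways (block and tubes rise 24 mm inside it). Origin: centre of its lower edge, z up.
- lid_knob (a point): Centre of the gripping part of the lid's round black knob, 26 mm across, 20 mm tall, on the middle of the lid, 24 mm above the roof and 56 mm above the lid's lower edge. With the lid flat on the mat this point is 59 mm above the bench.
- stand: Fixed parking stand: dark round foot 76 mm across, bored post, black collar 36 mm across at the top, 74 mm above the bench, hole 15 mm across. Origin at the foot's centre at bench level. The thermometer's stem hangs in the hole and its handle rests on the collar.
- thermometer: Cordless stick thermometer, 0.1 kg: white handle 24 x 18 mm (x, y), 92 mm tall, flat sides; below it a 7 mm steel stem with a sprung foot. Origin at the underside of the handle, 60 mm above the face of the unpressed foot, so it must rise 65 mm to leave the stand; z up the handle. Upright in the stand at the start, turned up to 0.7 rad about the vertical.
- thermo_grip (a point): Centre of the thermometer's handle, 46 mm below its top and 46 mm above its underside: grip here or up to 15 mm higher, across the 18 mm thickness (y, the ribbed sides). Axes: z up the handle; -x is the side with the display. It stands 120 mm above the bench at the start.
- thermo_display (a point): The thermometer's small dark display, on the -x face of the handle, 30 mm above the handle's centre.
- thermo_foot (a point): Centre of the lower face of the sprung foot, a steel disc 9 mm across, 106 mm below the handle's centre when not pressed; it moves with the foot.
- thermo_tip (a joint): How far the sprung foot is pushed into the thermometer: 0 = out (not pressed), 0.010 m = fully in. The spring gives about 0.75 N at the start of the travel and 0.25 N more per mm, so half-way in (5 mm) is about 2 N.
- bottle_a: White reagent bottle with blue cap, 56 mm across, 105 mm tall, bystander behind the work; origin at the centre of its base.
- bottle_b: Brown reagent bottle with black cap, 45 mm across, 85 mm tall, bystander behind the work; origin at the centre of its base.
- beaker: Small clear beaker, 55 mm across, 66 mm tall, bystander behind the work; origin at the centre of its base.

How it is judged:
By the outcome, as a careful person would: the job done as asked, in the order asked, and still so for the second after the job is handed in, while the arm keeps its last pose, push and grip.
It also fails if it takes over 64 s, if anything falls off the work surface, if the arm or the gripper's body presses on something with over 40 N, if the wrist force passes 120 N, or if a joint passes its speed limit or range.

## Working session

There is one attempt and no reset: what is moved stays moved. The work goes in short steps, Python scripts to look and compute and a tool call to move; the robot and the scene stay as the last step left them, time stands still between calls to the robot, and variables do not carry over. Pictures are saved under pics/ and viewed, at most 12 in all, crops included, and the job is handed in when it is done.

Besides the shell and the picture viewer there is one more tool, called after "Call:" as name(argument=value, ...) on one line, values as JSON. step_arm: Moves the arm, as the interface text tells. Its arguments: {"type":"object","properties":{"series":{"type":"string"},"squeeze":{"type":"number"}},"required":["series"]}

```bash
mkdir -p pics; cat > h.py <<'E'
from workcell import *
import numpy as np, cv2
from scipy.spatial.transform import Rotation as R
def cam(name):
    o=get_obs(); p,d=read_camera(name); c=get_calibration(name)
    if 'rvec' in c:
        Rw=cv2.Rodrigues(np.array(c['rvec'],float))[0]; t=np.array(c['tvec'],float).ravel()
        Rc=Rw.T; C=-Rw.T@t
    else:
        M=np.array(c['mount']); T=np.eye(4); T[:3,:3]=R.from_euler('xyz',o['orientation']).as_matrix(); T[:3,3]=o['eef_pos']
        W=T@M; Rc=W[:3,:3]; C=W[:3,3]
    return p,d,np.array(c['K'],float),np.array(c['D'],float),Rc,C
def ray(uv,v):
    n=cv2.undistortPoints(np.array(uv,float).reshape(-1,1,2),v[2],v[3]).reshape(-1,2)
    return np.c_[n,np.ones(len(n))]@v[4].T
def onz(uv,z,v):
    r=ray(uv,v); return v[5]+r*((z-v[5][2])/r[:,2])[:,None]
def pts(v,uv):  # depth points
    uv=np.array(uv).reshape(-1,2); d=v[1][uv[:,1].astype(int),uv[:,0].astype(int)]
    return v[5]+ray(uv,v)*d[:,None]
def cloud(v):
    h,w=v[1].shape; uu,vv=np.meshgrid(np.arange(w),np.arange(h)); P=pts(v,np.c_[uu.ravel(),vv.ravel()])
    P[v[1].ravel()==0]=np.nan; return P.reshape(h,w,3)
def save(n,v): cv2.imwrite('pics/'+n+'.png',v[0][:,:,::-1])
E
python3 - <<'E'
from h import *
print(get_obs())
for n in('top','side'):
    v=cam(n); save(n+'0',v); print(n,v[5],v[4][:,2],v[2][0,0]); np.save(n+'0.npy',cloud(v))
print(get_calibration('wrist')['mount'])
E
```

```text
{'time': 0.0, 'joint_positions': array([ 1.23341542,  0.43523673,  0.0249895 ,  1.57411666, -0.01160352,
        1.13399662, -0.07510125]), 'qvel': array([ 0.00050849,  0.00098396, -0.00204173,  0.0004758 ,  0.00055419,
        0.00081732,  0.00011559]), 'effort': array([-3.68661504e-04, -6.70468140e+01,  1.02424297e+00, -3.16217458e+01,
        1.53346360e-02,  1.24424585e-02, -1.37878624e-05]), 'eef_pos': array([ 0.14519872, -0.60733602,  0.21021008]), 'orientation': array([-3.13998743e+00,  1.50060422e-04,  2.34693285e-01]), 'wrist_force': array([-0.51554972, -0.3567584 ,  0.11737276]), 'torque': array([-0.0447272 ,  0.02098899, -0.00133079]), 'grip_force': 0.0, 'grip_width': 0.08536662963792617}
top [0.45443075 0.01200223 1.22772609] [ 0.14584713 -0.00656836 -0.98928533] 410.7978637360454
side [0.62475248 0.69421353 0.73098989] [-0.00516552 -0.74855332 -0.66305448] 371.5311144650808
[[ 5.87868158e-04 -9.55862478e-01 -2.93813849e-01  7.45073093e-02]
 [ 9.99999772e-01  6.59939535e-04 -1.46158581e-04  9.64165175e-04]
 [ 3.33606878e-04 -2.93813696e-01  9.55862648e-01 -1.63346575e-01]
 [ 0.00000000e+00  0.00000000e+00  0.00000000e+00  1.00000000e+00]]
```

View pics/top0.png

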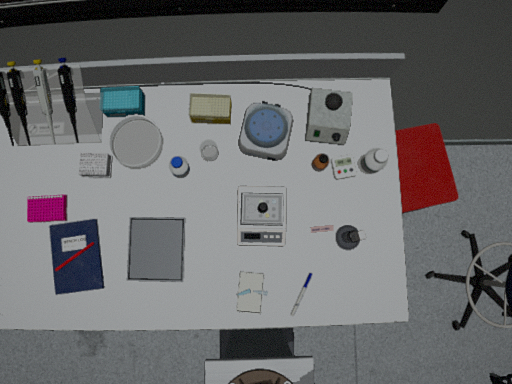

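View pics/side0.png

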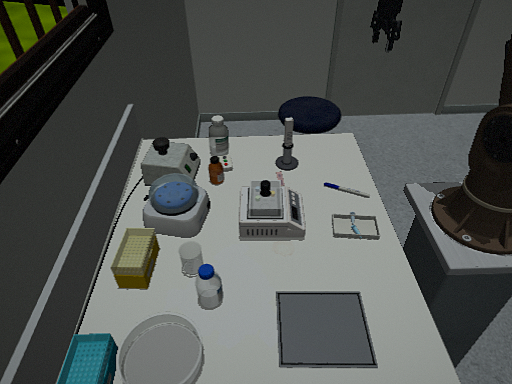

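Top view: the bath is at about (262,215) with its knob at (263,208), the mat at (157,249), and the stand with the thermometer at (349,237), handle top near (362,235). The side view agrees: knob (265,188), stand (287,160), and the mat lower right.

```bash
python3 - <<'E'
from h import *
v=cam('top'); im=v[0].astype(int); g=im.mean(2)
def rect(mask,z,box,nm):
    m=np.zeros(g.shape,np.uint8); x0,y0,x1,y1=box; m[y0:y1,x0:x1]=mask[y0:y1,x0:x1]
    n,l,s,c=cv2.connectedComponentsWithStats(m); k=1+np.argmax(s[1:,4]); 
    q=np.argwhere(l==k)[:,::-1]; W=onz(q,z,v)[:,:2].astype(np.float32)
    r=cv2.minAreaRect(W*1000); print(nm,s[k],c[k],'mean',W.mean(0),'rect',r)
rect((g<200).astype(np.uint8),.003,(115,205,200,295),'mat')
rect((g<70).astype(np.uint8),.133,(250,198,276,218),'knob')
rect((g<110).astype(np.uint8),.01,(325,215,380,260),'stand')
rect((g<110).astype(np.uint8),.05,(236,230,290,248),'console')
P=np.load('top0.npy')
# depth-based
for nm,box,zl,zh in(('handle',(330,215,385,260),.15,.18),('knob',(245,195,285,225),.12,.145),('lidroof',(230,180,295,250),.092,.104),('deck',(225,180,295,250),.06,.075),('foot',(320,215,380,260),.004,.02),('mat',(115,205,200,295),.0015,.0045)):
    x0,y0,x1,y1=box; Q=P[y0:y1,x0:x1].reshape(-1,3); Q=Q[(Q[:,2]>zl)&(Q[:,2]<zh)]
    if len(Q)>3: print(nm,len(Q),Q.mean(0),cv2.minAreaRect((Q[:,:2]*1000).astype(np.float32)))
big=cv2.resize(v[0][170:270,225:385,::-1],(800,500),interpolation=cv2.INTER_CUBIC); cv2.imwrite('pics/top_crop.png',big)
print(get_obs()['time'])
E
```

```text
mat [ 115  205   85   90 7650] [157.  249.5] mean [0.47505918 0.29313874] rect ((476.6137390136719, 295.6171875), (257.47955322265625, 265.997802734375), 89.16687774658203)
knob [258 203  10  10  83] [262.37349398 207.43373494] mean [ 0.5776471  -0.02080224] rect ((577.471435546875, -21.140239715576172), (24.16741371154785, 24.277629852294922), 88.40767669677734)
stand [336 225  24  25 481] [347.23284823 237.00623701] mean [ 0.49583668 -0.27425233] rect ((495.92901611328125, -274.974853515625), (69.44695281982422, 71.27320098876953), 87.99010467529297)
console [241 232  41  11 378] [260.10582011 236.61375661] mean [ 0.50327843 -0.01422   ] rect ((502.1403503417969, -16.780689239501953), (114.51569366455078, 28.53050422668457), 88.33888244628906)
handle 75 [ 0.49509314 -0.27445444  0.16378761] ((494.97283935546875, -275.5287170410156), (24.677061080932617, 17.96337127685547), 11.874401092529297)
knob 74 [ 0.58007435 -0.0213636   0.13426051] ((580.1600341796875, -21.40426254272461), (23.09421157836914, 23.42984962463379), 44.559234619140625)
lidroof 1106 [ 0.57989688 -0.02111272  0.09932479] ((580.8487548828125, -21.27810287475586), (111.32901763916016, 82.4990463256836), 87.06354522705078)
deck 1111 [ 0.57480003 -0.01713783  0.06674834] ((576.5096435546875, -20.10040283203125), (140.20391845703125, 143.89129638671875), 87.72075653076172)
foot 486 [ 0.49515171 -0.27121818  0.00823052] ((496.2372741699219, -282.88958740234375), (179.90576171875, 131.5693817138672), 87.8899917602539)
mat 2728 [0.47572509 0.29398924 0.00289665] ((476.4615478515625, 295.44427490234375), (257.3053894042969, 265.6450500488281), 89.1319351196289)
0.15
```

View pics/top_crop.png

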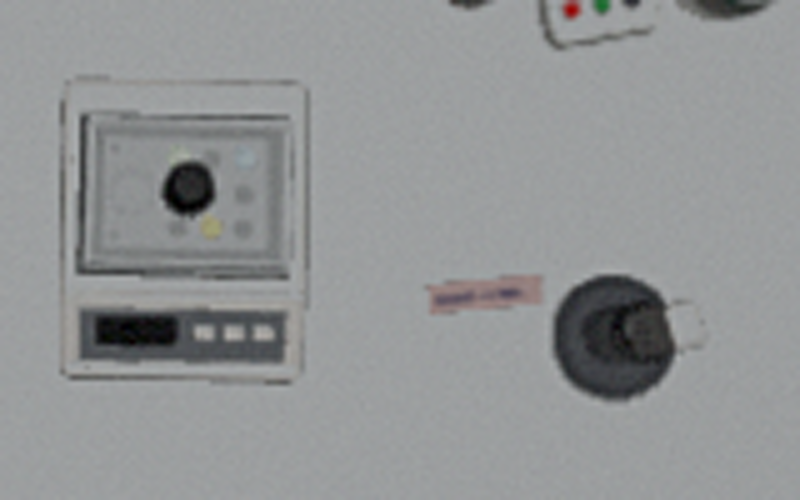

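```bash
cat >> h.py <<'E'
def go(x,y,z,yaw,o=None):
    o=o or get_obs(); R0=R.from_euler('xyz',o['orientation'])
    Rt=R.from_euler('xyz',[np.pi,0,yaw])
    print('shift',np.round(R0.inv().apply(np.array([x,y,z])-o['eef_pos']),4),'turn',np.round((R0.inv()*Rt).as_rotvec(),4))
E
python3 - <<'E'
from h import *
import workcell
print([ (k,getattr(workcell,k)) for k in dir(workcell) if not k.startswith('_')])
go(.579,-.021,.24,-.035)
v=cam('top'); g=v[0].astype(int).mean(2)
m=np.zeros(g.shape,np.uint8); m[210:290,120:195]=(g[210:290,120:195]<135)
n,l,s,c=cv2.connectedComponentsWithStats(m); k=1+np.argmax(s[1:,4]); q=np.argwhere(l==k)[:,::-1]
print(s[k],cv2.minAreaRect((onz(q,.003,v)[:,:2]*1000).astype(np.float32)))
E
```

```text
[('MotionError', <class 'workcell.MotionError'>), ('finger_overhang', 0.019), ('get_calibration', <function make.<locals>.<lambda> at 0x7f10b1b909a0>), ('get_obs', <function make.<locals>.<lambda> at 0x7f10b1b90900>), ('read_camera', <function make.<locals>.drawn_camera at 0x7f10b1b90400>), ('sign_off', <function connect.<locals>.done at 0x7f10b1b07b00>)]
shift [ 0.5582 -0.4696 -0.0291] turn [-0.0012  0.0003  0.2696]
[ 126  217   60   65 3645] ((477.03558349609375, 297.01690673828125), (170.96151733398438, 192.77200317382812), 87.50399780273438)
```

Call:
step_arm(series="0.0854 0 0 -0.03 0 0 0; 0.0854 0.558 -0.470 -0.03 0 0 0.27; 0.0854 0.558 -0.470 -0.03 0 0 0.27; 0.0854 0.558 -0.470 -0.03 0 0 0.27; 0.0854 0.558 -0.470 -0.03 0 0 0.27; 0.0854 0.558 -0.470 -0.03 0 0 0.27; 0.0854 0.558 -0.470 -0.03 0 0 0.27; 0.0854 0.558 -0.470 -0.03 0 0 0.27", squeeze=30)

```text
time: 1.2
eef_pos: [0.4061, -0.2542, 0.2412]
orientation: [3.141, -0.0, -0.036]
wrist_force: [0.9, -1.2, -0.1]
grip_width: 0.0854
grip_force: 0.0
```

```bash
python3 - <<'E'
from h import *
o=get_obs();print(o['time'],o['eef_pos'],o['orientation']);go(.579,-.021,.24,-.035)
E
```

```text
1.2 [ 0.40614368 -0.25421995  0.24120294] [ 3.14115338e+00 -4.59820153e-04 -3.55142142e-02]
shift [ 0.1645 -0.2392  0.0012] turn [ 0.0004 -0.0005 -0.0005]
```

Call:
step_arm(series="0.0854 0.1645 -0.239 0 0 0 0; 0.0854 0.1645 -0.239 0 0 0 0; 0.0854 0.1645 -0.239 0 0 0 0; 0.0854 0.1645 -0.239 0 0 0 0; 0.0854 0.1645 -0.239 0 0 0 0; 0.0854 0.1645 -0.239 0 0 0 0; 0.0854 0.1645 -0.239 0 0 0 0")

```text
time: 2.08
eef_pos: [0.5777, -0.0237, 0.2406]
orientation: [3.141, 0.001, -0.036]
wrist_force: [0.5, -0.8, -0.0]
grip_width: 0.0853
grip_force: 0.0
```

```bash
python3 - <<'E'
from h import *
v=cam('wrist'); save('w1',v); o=get_obs(); print(o['time'],o['eef_pos'])
g=v[0].astype(int).max(2); P=cloud(v)
Q=P.reshape(-1,3); S=Q[(abs(Q[:,0]-.579)<.03)&(abs(Q[:,1]+.021)<.03)&(Q[:,2]>.126)&(Q[:,2]<.145)]
print('knob',len(S),S.mean(0),S.min(0),S.max(0))
E
```

```text
2.125 [ 0.577495   -0.02433245  0.24080868]
knob 687 [ 0.58229931 -0.02243375  0.13446831] [ 0.56921161 -0.03506472  0.12627008] [ 0.59402623 -0.00968671  0.13711973]
```

View pics/w1.png

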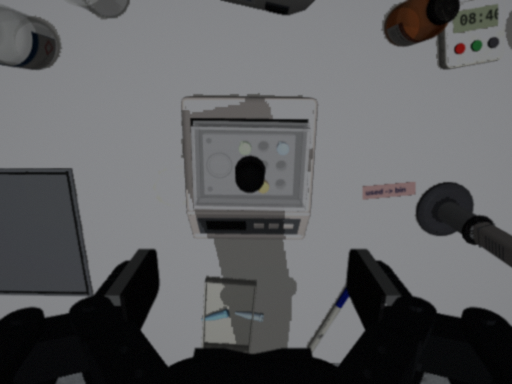

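Wrist view: knob at (250,175), between the fingers; bath display (226,225), ring of the check spot (218,165) under the lid on the +y side. Descend.

Call:
step_arm(series="0.0854 0.0035 -0.0018 0.06 0 0 0; 0.0854 0.0035 -0.0018 0.09 0 0 0; 0.0854 0.0035 -0.0018 0.105 0 0 0; 0.0854 0.0035 -0.0018 0.115 0 0 0;0.0854 0.0035 -0.0018 0.115 0 0 0;0.0854 0.0035 -0.0018 0.115 0 0 0")

```text
time: 2.88
eef_pos: [0.5824, -0.0212, 0.1271]
orientation: [-3.142, -0.002, -0.035]
wrist_force: [-1.0, -0.6, 0.1]
grip_width: 0.0853
grip_force: 0.0
```

Call:
step_arm(series="0.015 0 0 0 0 0 0;0.015 0 0 0 0 0 0;0.015 0 0 0 0 0 0;0.015 0 0 0 0 0 0;0.015 0 0 0 0 0 0;0.015 0 0 0 0 0 0", squeeze=30)

```text
time: 3.62
eef_pos: [0.5817, -0.0212, 0.126]
orientation: [3.142, 0.0, -0.035]
wrist_force: [0.3, 0.7, 0.3]
grip_width: 0.0151
grip_force: 0.0
```

```bash
python3 - <<'E'
from h import *
v=cam('wrist'); s=cam('side'); o=get_obs(); print(o['eef_pos'],o['grip_width'])
a=cv2.resize(s[0][120:280,200:360],(400,400),interpolation=2); b=cv2.resize(v[0],(533,400))
cv2.imwrite('pics/c2.png',np.hstack([a,b[:,:400]])[:,:,::-1])
E
```

```text
[ 0.58163663 -0.02120832  0.12596655] 0.014987042227288866
```

View pics/c2.png

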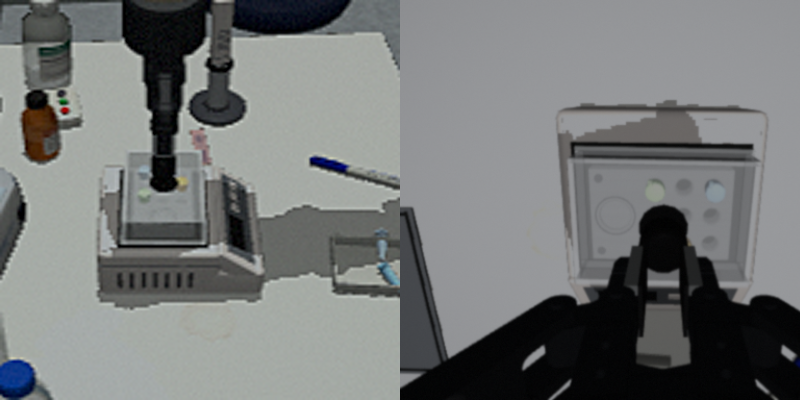

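Side view shows the fingers down at the knob; the wrist view shows the knob at about crop (663,235), forward of the closed fingers. I'll measure where it is relative to them.

```bash
python3 - <<'E'
from h import *
v=cam('wrist'); P=cloud(v); K=v[2]
def proj(p,v):
    return cv2.projectPoints(np.array([p],float),cv2.Rodrigues(v[4].T)[0],-v[4].T@v[5],v[2],v[3])[0].ravel().round(1)
print('tcp px',proj([.5816,-.0212,.126],v),'tips',proj([.5816,-.0212,.107],v),'roof below',proj([.5816,-.0212,.099],v))
for u,w in((352,210),(352,220),(352,235),(352,245),(352,255),(342,260),(365,260),(340,300),(365,300)):
    # image was scaled 533/512, then offset 400
    uu,ww=int((u-0)),w
for uu in (240,245,252,258,265):
    print(uu,[tuple(P[w,uu].round(3)) for w in range(195,300,12)])
s=cam('side'); m=(s[0].max(2)<60); 
print('knob exp side',proj([.581,-.0225,.123],s)); 
Q=cloud(s).reshape(-1,3); S=Q[(abs(Q[:,0]-.585)<.05)&(abs(Q[:,1]+.02)<.03)&(Q[:,2]>.1)&(Q[:,2]<.15)]
for z in np.arange(.1,.15,.01):
    T=S[(S[:,2]>=z)&(S[:,2]<z+.01)]
    if len(T): print(round(z,2),len(T),T[:,0].min(),T[:,0].max(),T[:,1].max())
E
```

```text
tcp px [250.5 235. ] tips [250.7 221.8] roof below [250.8 217. ]
240 [(np.float64(0.597), np.float64(-0.015), np.float64(0.1)), (np.float64(0.59), np.float64(-0.015), np.float64(0.102)), (np.float64(0.592), np.float64(-0.016), np.float64(0.128)), (np.float64(0.589), np.float64(-0.016), np.float64(0.136)), (np.float64(0.582), np.float64(-0.016), np.float64(0.135)), (np.float64(0.575), np.float64(-0.015), np.float64(0.135)), (np.float64(0.546), np.float64(-0.013), np.float64(0.099)), (np.float64(0.514), np.float64(-0.01), np.float64(0.062)), (np.float64(0.491), np.float64(-0.008), np.float64(0.044))]
245 [(np.float64(0.596), np.float64(-0.018), np.float64(0.1)), (np.float64(0.589), np.float64(-0.018), np.float64(0.102)), (np.float64(0.593), np.float64(-0.019), np.float64(0.13)), (np.float64(0.588), np.float64(-0.019), np.float64(0.135)), (np.float64(0.582), np.float64(-0.018), np.float64(0.136)), (np.float64(0.575), np.float64(-0.018), np.float64(0.136)), (np.float64(0.547), np.float64(-0.016), np.float64(0.1)), (np.float64(0.514), np.float64(-0.014), np.float64(0.062)), (np.float64(0.
[... 1323 characters left out ...]
, np.float64(-0.029), np.float64(0.135)), (np.float64(0.581), np.float64(-0.029), np.float64(0.135)), (np.float64(0.574), np.float64(-0.029), np.float64(0.135)), (np.float64(0.546), np.float64(-0.029), np.float64(0.1)), (np.float64(0.514), np.float64(-0.03), np.float64(0.063)), (np.float64(0.49), np.float64(-0.03), np.float64(0.044))]
knob exp side [265.3 185. ]
0.1 45 0.554026918234695 0.6202449515211572 0.007229048188747256
0.11 19 0.5691659242986893 0.5920820032017162 -0.007434900671471456
0.12 34 0.5695026189478246 0.5921780075089547 -0.006429335571729533
0.13 34 0.5691627955556033 0.5919689606264666 -0.006296130722661997
0.14 9 0.5729079679352442 0.5900878038159507 -0.004073277463685576
```

```bash
python3 - <<'E'
from h import *
v=cam('wrist'); s=cam('side')
a=np.clip(cv2.resize(v[0][180:340,170:330],(400,400),interpolation=2).astype(float)*2.5,0,255); b=np.clip(cv2.resize(s[0][130:210,225:305],(400,400),interpolation=2).astype(float)*2.,0,255)
cv2.imwrite('pics/c3.png',np.hstack([a,b])[:,:,::-1])
E
```

```text
[ WARN:0@1.293] global loadsave.cpp:1063 imwrite_ Unsupported depth image for selected encoder is fallbacked to CV_8U.
```

View pics/c3.png

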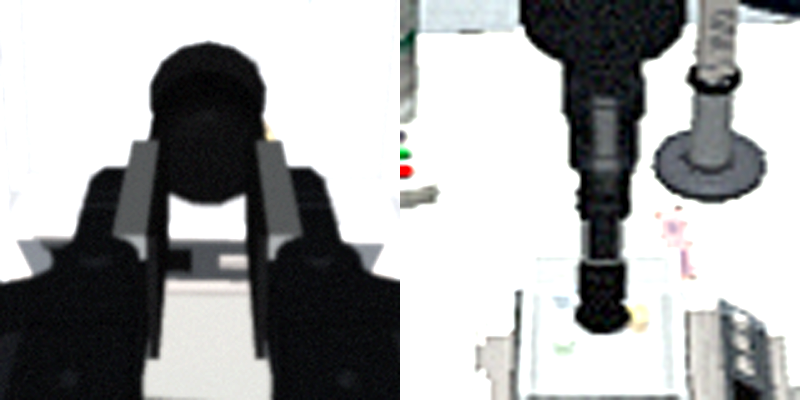

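```bash
python3 - <<'E'
from h import *
v=cam('wrist'); P=cloud(v)
for r in range(225,285,6):
    print(r,[(c,)+tuple((P[r,c]*1000).round().tolist()) for c in (222,226,230,233,236,268,272,276,280,284)])
o=get_obs(); print(o['grip_width'],o['grip_force'],o['time'])
E
```

```text
225 [(222, 577.0, -3.0, 100.0), (226, 576.0, -5.0, 98.0), (230, 577.0, -8.0, 100.0), (233, 589.0, -12.0, 128.0), (236, 590.0, -14.0, 131.0), (268, 590.0, -31.0, 134.0), (272, 588.0, -33.0, 129.0), (276, 576.0, -37.0, 99.0), (280, 575.0, -40.0, 99.0), (284, 576.0, -42.0, 100.0)]
231 [(222, 573.0, -3.0, 99.0), (226, 573.0, -5.0, 100.0), (230, 584.0, -10.0, 125.0), (233, 587.0, -12.0, 132.0), (236, 588.0, -14.0, 134.0), (268, 588.0, -31.0, 135.0), (272, 587.0, -33.0, 134.0), (276, 571.0, -37.0, 99.0), (280, 572.0, -39.0, 100.0), (284, 572.0, -42.0, 100.0)]
237 [(222, 569.0, -2.0, 99.0), (226, 593.0, -10.0, 152.0), (230, 592.0, -12.0, 151.0), (233, 592.0, -14.0, 151.0), (236, 592.0, -15.0, 151.0), (268, 584.0, -30.0, 135.0), (272, 592.0, -32.0, 153.0), (276, 592.0, -34.0, 152.0), (280, 592.0, -35.0, 152.0), (284, 568.0, -42.0, 100.0)]
243 [(222, 594.0, -9.0, 159.0), (226, 593.0, -11.0, 158.0), (230, 593.0, -13.0, 158.0), (233, 593.0, -14.0, 158.0), (236, 591.0, -15.0, 155.0), (268, 586.0, -30.0, 146.0), (272, 592.0, -31.0, 158.0), (276, 592.0, -33.0, 157.0), (280, 592.0, -35.0, 157.0), (
[... 1060 characters left out ...]
, -30.0, 179.0), (276, 592.0, -32.0, 179.0), (280, 592.0, -33.0, 179.0), (284, 592.0, -35.0, 178.0)]
273 [(222, 592.0, -11.0, 182.0), (226, 593.0, -13.0, 183.0), (230, 593.0, -14.0, 183.0), (233, 590.0, -15.0, 180.0), (236, 578.0, -15.0, 160.0), (268, 572.0, -30.0, 151.0), (272, 590.0, -30.0, 180.0), (276, 592.0, -31.0, 183.0), (280, 592.0, -33.0, 183.0), (284, 592.0, -34.0, 183.0)]
279 [(222, 594.0, -12.0, 189.0), (226, 590.0, -13.0, 183.0), (230, 591.0, -14.0, 184.0), (233, 588.0, -15.0, 180.0), (236, 576.0, -15.0, 161.0), (268, 514.0, -32.0, 63.0), (272, 588.0, -30.0, 180.0), (276, 590.0, -31.0, 184.0), (280, 590.0, -33.0, 185.0), (284, 593.0, -34.0, 189.0)]
0.014812883416549773 0.0 3.975
```

The wrist depth shows the fingertips at z≈0.150, above the knob's top at 0.136. So the real tips sit about 42 mm farther back than TCP plus overhang suggests. I'll reopen and go 40 mm lower.

Call:
step_arm(series="0.0854 0 0 0 0 0 0;0.0854 0 0 0 0 0 0;0.0854 0 0 0 0 0 0;0.0854 0 0 0 0 0 0;0.0854 0 0 0 0 0 0;0.0854 0 0 0.02 0 0 0;0.0854 0 0 0.03 0 0 0;0.0854 0 0 0.03 0 0 0")

```text
time: 4.97
eef_pos: [0.5811, -0.0213, 0.0953]
orientation: [3.141, 0.002, -0.035]
wrist_force: [-0.5, 0.2, 0.2]
grip_width: 0.0851
grip_force: 0.0
```

```bash
python3 - <<'E'
from h import *
v=cam('wrist'); s=cam('side'); o=get_obs(); print(o['eef_pos'],o['wrist_force'],o['grip_width'])
Q=cloud(v).reshape(-1,3)
S=Q[(abs(Q[:,0]-.5816)<.03)&(abs(Q[:,1]+.0212)>.036)&(abs(Q[:,1]+.0212)<.062)&(Q[:,2]>.104)&(Q[:,2]<.2)]
print(len(S),np.percentile(S[:,2],[0,1,5,20]),S[:,0].min(),S[:,0].max())
Q=cloud(s).reshape(-1,3)
S=Q[(abs(Q[:,0]-.5816)<.03)&(abs(Q[:,1]+.0212)>.036)&(abs(Q[:,1]+.0212)<.062)&(Q[:,2]>.104)&(Q[:,2]<.2)]
print(len(S),np.percentile(S[:,2],[0,1,5,20]),S[:,0].min(),S[:,0].max())
E
```

```text
[ 0.5819046  -0.02115422  0.09632613] [-0.47494392  1.07925808  0.08404564] 0.08550276123594108
16931 [0.12859551 0.13219079 0.1387377  0.1545489 ] 0.567263787855224 0.6003371292860883
106 [0.13157708 0.1317383  0.13534925 0.14100401] 0.565597114814133 0.5982914934919497
```

Both cameras put the open tips at z≈0.131 with the reported TCP at 0.096. So the grasp point is really about 41 mm above the reported TCP. Going 12 mm further down, then closing.

Call:
step_arm(series="0.0854 0 0 0.012 0 0 0;0.0854 0 0 0.012 0 0 0;0.015 0 0 0.012 0 0 0;0.015 0 0 0.012 0 0 0;0.015 0 0 0.012 0 0 0;0.015 0 0 0.012 0 0 0;0.015 0 0 0.012 0 0 0;0.015 0 0 0.012 0 0 0", squeeze=30)

```text
time: 6.08
eef_pos: [0.5818, -0.0212, 0.0843]
orientation: [3.141, -0.0, -0.035]
wrist_force: [-1.5, -1.0, 5.0]
grip_width: 0.0249
grip_force: 29.4
```

Call:
step_arm(series="0.015 0 0 -0.005 0 0 0;0.015 0 0 -0.015 0 0 0;0.015 0 0 -0.035 0 0 0;0.015 0 0 -0.06 0 0 0;0.015 0 0 -0.08 0 0 0;0.015 0 0 -0.08 0 0 0")

```text
time: 6.82
eef_pos: [0.5828, -0.0211, 0.1658]
orientation: [-3.141, -0.003, -0.035]
wrist_force: [0.8, -0.7, -2.2]
grip_width: 0.0249
grip_force: 29.5
```

```bash
python3 - <<'E'
from h import *
o=get_obs();print(o['time'],o['eef_pos'],o['wrist_force'],o['grip_width']);go(.477,.297,.11,-.04)
E
```

```text
6.825 [ 0.58280704 -0.02109263  0.16583272] [ 0.83994852 -0.67733765 -2.19210702] 0.024882661996469473
shift [-0.1172 -0.3141  0.0555] turn [-0.0002 -0.0034  0.0046]
```

Call:
step_arm(series="0.015 -0.015 -0.04 0 0 0 0;0.015 -0.034 -0.09 0 0 0 0;0.015 -0.053 -0.14 0 0 0 0;0.015 -0.071 -0.19 0 0 0 0;0.015 -0.09 -0.24 0.01 0 0 0;0.015 -0.106 -0.285 0.03 0 0 0;0.015 -0.1165 -0.314 0.05 0 0 0;0.015 -0.1165 -0.314 0.055 0 0 0")

```text
time: 7.82
eef_pos: [0.4736, 0.299, 0.1069]
orientation: [3.141, 0.003, -0.03]
wrist_force: [-0.8, 0.0, -1.0]
grip_width: 0.0251
grip_force: 29.7
```

Call:
step_arm(series="0.015 0 0 0 0 0 0; 0.015 0 0 0.02 0 0 0;0.015 0 0 0.04 0 0 0;0.015 0 0 0.04 0 0 0")

```text
time: 8.32
eef_pos: [0.4764, 0.2946, 0.0682]
orientation: [3.14, 0.001, -0.037]
wrist_force: [-1.0, -0.3, -0.7]
grip_width: 0.0246
grip_force: 29.7
```

```bash
python3 - <<'E'
from h import *
o=get_obs();print(o['time'],o['eef_pos'],o['wrist_force'],o['grip_width'])
v=cam('top'); save('t2',v); go(.477,.297,.0203,-.04)
E
```

```text
8.325 [0.47640391 0.2945678  0.06822603] [-1.02395384 -0.32849755 -0.69698035] 0.024645576126432207
shift [ 0.0001 -0.0017  0.0489] turn [0.0009 0.0002 0.0029]
```

View pics/t2.png

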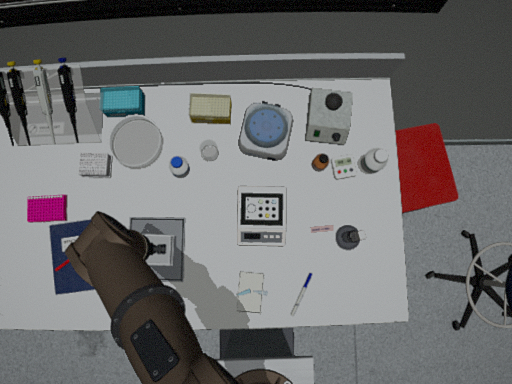

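The bath is uncovered (block at (262,207)) and the lid is held over the mat at (157,249). Lowering gently.

Call:
step_arm(series="0.015 0 0 0.015 0 0 0; 0.015 0 0 0.025 0 0 0; 0.015 0 0 0.033 0 0 0;0.015 0 0 0.038 0 0 0; 0.015 0 0 0.041 0 0 0; 0.015 0 0 0.043 0 0 0; 0.015 0 0 0.044 0 0 0;0.015 0 0 0.044 0 0 0")

```text
time: 9.38
eef_pos: [0.4764, 0.2967, 0.0251]
orientation: [-3.142, -0.0, -0.035]
wrist_force: [-0.0, 0.4, -1.5]
grip_width: 0.025
grip_force: 29.7
```

Call:
step_arm(series="0.015 0 0 0.001 0 0 0; 0.015 0 0 0.002 0 0 0; 0.015 0 0 0.003 0 0 0;0.015 0 0 0.003 0 0 0")

```text
time: 9.88
eef_pos: [0.4763, 0.2966, 0.0219]
orientation: [3.141, 0.0, -0.035]
wrist_force: [-0.1, 0.1, -1.8]
grip_width: 0.025
grip_force: 29.7
```

Call:
step_arm(series="0.015 0 0 0.0005 0 0 0; 0.015 0 0 0.001 0 0 0; 0.015 0 0 0.0015 0 0 0;0.015 0 0 0.0015 0 0 0")

```text
time: 10.38
eef_pos: [0.4763, 0.2967, 0.0204]
orientation: [3.141, 0.0, -0.035]
wrist_force: [1.0, -0.7, -1.9]
grip_width: 0.0251
grip_force: 29.7
```

Call:
step_arm(series="0.015 0 0 0.0005 0 0 0; 0.015 0 0 0.001 0 0 0; 0.015 0 0 0.001 0 0 0")

```text
time: 10.75
eef_pos: [0.4764, 0.2967, 0.0202]
orientation: [3.142, -0.0, -0.035]
wrist_force: [-2.6, -2.5, 8.2]
grip_width: 0.025
grip_force: 30.7
```

Call:
step_arm(series="0.015 0 0 -0.0006 0 0 0; 0.03 0 0 -0.0006 0 0 0; 0.0854 0 0 -0.0006 0 0 0; 0.0854 0 0 -0.0006 0 0 0; 0.0854 0 0 -0.0006 0 0 0; 0.0854 0 0 -0.0006 0 0 0;0.0854 0 0 -0.04 0 0 0; 0.0854 0 0 -0.08 0 0 0")

```text
time: 11.75
eef_pos: [0.4759, 0.2965, 0.1]
orientation: [3.141, 0.001, -0.035]
wrist_force: [1.7, -0.2, 0.7]
grip_width: 0.0854
grip_force: 0.0
```

```bash
python3 - <<'E'
from h import *
o=get_obs();print(o['time'],o['eef_pos'],o['wrist_force'],o['grip_width'],o['joint_positions'].round(2))
go(.495,-.275,.25,.2)
E
```

```text
11.75 [0.47587329 0.29648518 0.10003372] [ 1.68264691 -0.21424001  0.67732255] 0.08538728987918254 [-0.39  0.48 -0.36  1.84  0.22  0.87 -2.46]
shift [ 0.039   0.5706 -0.1496] turn [ 0.0006  0.0013 -0.2351]
```

Call:
step_arm(series="0.0854 0 0 -0.06 0 0 0; 0.0854 0 0 -0.10 0 0 0; 0.0854 0.039 0.57 -0.10 0 0 -0.235; 0.0854 0.039 0.57 -0.10 0 0 -0.235; 0.0854 0.039 0.57 -0.10 0 0 -0.235; 0.0854 0.039 0.57 -0.10 0 0 -0.235; 0.0854 0.039 0.57 -0.10 0 0 -0.235; 0.0854 0.039 0.57 -0.10 0 0 -0.235")

```text
time: 12.75
eef_pos: [0.4885, -0.0782, 0.1998]
orientation: [3.141, -0.001, 0.2]
wrist_force: [1.3, 0.7, -0.4]
grip_width: 0.0858
grip_force: 0.0
```

```bash
python3 - <<'E'
from h import *
o=get_obs();print(o['time'],o['eef_pos'],o['orientation'])
go(.495,-.275,.2,.2)
E
```

```text
12.75 [ 0.48851401 -0.07823502  0.19980162] [ 3.14128262e+00 -7.20426955e-04  1.99888438e-01]
shift [-0.0327  0.1941 -0.0002] turn [ 0.0003 -0.0007 -0.0001]
```

Call:
step_arm(series="0.0854 -0.033 0.194 0 0 0 0; 0.0854 -0.033 0.194 0 0 0 0; 0.0854 -0.033 0.194 0 0 0 0; 0.0854 -0.033 0.194 0 0 0 0; 0.0854 -0.033 0.194 0 0 0 0; 0.0854 -0.033 0.194 0 0 0 0")

```text
time: 13.5
eef_pos: [0.4952, -0.2708, 0.1995]
orientation: [-3.141, -0.0, 0.202]
wrist_force: [0.3, 1.4, 0.3]
grip_width: 0.085
grip_force: 0.0
```

```bash
python3 - <<'E'
from h import *
v=cam('wrist'); save('w4',v); o=get_obs();print(o['time'],o['eef_pos'],o['orientation'])
Q=cloud(v).reshape(-1,3)
S=Q[(abs(Q[:,0]-.495)<.03)&(abs(Q[:,1]+.275)<.025)&(Q[:,2]>.160)&(Q[:,2]<.172)]
print(len(S),S.mean(0),cv2.minAreaRect((S[:,:2]*1000).astype(np.float32)))
# lid check from top
t=cam('top'); P=cloud(t).reshape(-1,3); save('t3',t)
L=P[(abs(P[:,0]-.477)<.07)&(abs(P[:,1]-.297)<.08)]
for a,b in((.03,.04),(.065,.075)):
    M=L[(L[:,2]>a)&(L[:,2]<b)]; print('lid',a,len(M),cv2.minAreaRect((M[:,:2]*1000).astype(np.float32)) if len(M) else '',np.median(M[:,2]))
go(.495,-.275,.09,.2,o)
E
```

```text
13.55 [ 0.49528871 -0.27083131  0.19964355] [-3.14099562e+00 -3.45609436e-04  2.02623838e-01]
925 [ 0.49780212 -0.27675163  0.16561614] ((496.9281005859375, -276.8706359863281), (23.454408645629883, 17.75615119934082), 12.804166793823242)
lid 0.03 965 ((474.6255187988281, 296.3885803222656), (115.92185974121094, 80.97985076904297), 86.8534164428711) 0.03520564645476276
lid 0.065 67 ((473.6868591308594, 295.95208740234375), (24.551006317138672, 23.56797981262207), 50.263858795166016) 0.07013877037918581
shift [-0.0012  0.0041  0.1096] turn [-0.0006 -0.0003  0.0026]
```

View pics/w4.png

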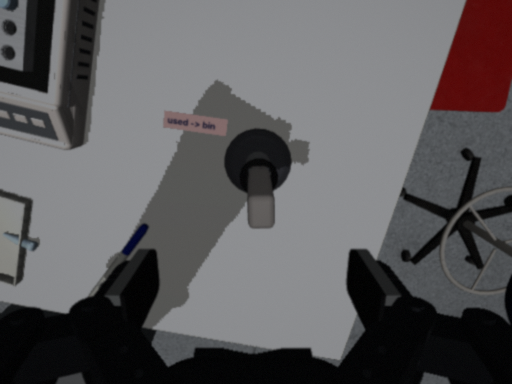

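The handle top is at (261,210), upright and between the open fingers. The top-camera depth shows the lid flat on the mat (roof 0.035, knob 0.070). Descending to grip.

Call:
step_arm(series="0.0854 0 0.0058 0 0 0 -0.01; 0.0854 0 0.0058 0.03 0 0 -0.01;0.0854 0 0.0058 0.06 0 0 -0.01;0.0854 0 0.0058 0.09 0 0 -0.01;0.0854 0 0.0058 0.11 0 0 -0.01;0.0854 0 0.0058 0.11 0 0 -0.01;0.0854 0 0.0058 0.11 0 0 -0.01")

```text
time: 14.48
eef_pos: [0.4966, -0.2788, 0.0904]
orientation: [3.141, -0.001, 0.21]
wrist_force: [0.2, 0.1, -0.0]
grip_width: 0.085
grip_force: 0.0
```

Call:
step_arm(series="0.03 0 0 0 0 0 0;0.03 0 0 0 0 0 0;0.03 0 0 0 0 0 0;0.01 0 0 0 0 0 0;0.01 0 0 0 0 0 0;0.01 0 0 0 0 0 0;0.01 0 0 0 0 0 0", squeeze=35)

```text
time: 15.35
eef_pos: [0.4959, -0.2786, 0.0895]
orientation: [-3.142, 0.0, 0.21]
wrist_force: [0.3, -0.0, 0.2]
grip_width: 0.0175
grip_force: 40.5
```

Call:
step_arm(series="0.01 0 0 -0.01 0 0 0;0.01 0 0 -0.03 0 0 0;0.01 0 0 -0.055 0 0 0;0.01 0 0 -0.085 0 0 0;0.01 0 0 -0.115 0 0 0;0.01 0 0 -0.14 0 0 0;0.01 0 0 -0.15 0 0 0;0.01 0 0 -0.15 0 0 0")

```text
time: 16.35
eef_pos: [0.4961, -0.2787, 0.2399]
orientation: [3.141, -0.001, 0.21]
wrist_force: [0.5, 0.3, -1.1]
grip_width: 0.0175
grip_force: 40.5
```

```bash
python3 - <<'E'
from h import *
o=get_obs();print(o['time'],o['eef_pos'],o['orientation'],o['wrist_force'],o['grip_width'])
v=cam('top'); g=v[0].astype(int).mean(2); P=cloud(v)
# bath housing: fit from depth 0.05..0.075 + block (0.078..0.084)
Q=P[170:260,225:300].reshape(-1,3)
for nm,a,b in(('deck',.063,.071),('block',.077,.086),):
    S=Q[(Q[:,2]>a)&(Q[:,2]<b)]; print(nm,len(S),S.mean(0),cv2.minAreaRect((S[:,:2]*1000).astype(np.float32)))
cv2.imwrite('pics/t5.png',cv2.resize(v[0][170:260,225:305,::-1],(640,720)[:2][::1],interpolation=2)[:600])
np.save('t5.npy',v[0])
# ring via grey contour: dark/bright fit at z=.081
s=cam('side'); C=cloud(s).reshape(-1,3); S=C[(abs(C[:,0]-o['eef_pos'][0])<.03)&(abs(C[:,1]-o['eef_pos'][1])<.04)&(C[:,2]>.12)&(C[:,2]<.27)]
for z in np.arange(.15,.27,.02):
    T=S[(S[:,2]>z)&(S[:,2]<z+.02)]; print(round(z,2),len(T),T[:,:2].mean(0).round(4) if len(T) else '')
E
```

```text
16.35 [ 0.49611211 -0.27872136  0.23988895] [ 3.14094238e+00 -6.80298937e-04  2.09678852e-01] [ 0.47834118  0.27961499 -1.10545513] 0.017542902572758125
deck 1431 [ 0.58008547 -0.01974007  0.06718252] ((578.7517700195312, -20.35498046875), (140.0168914794922, 137.794189453125), 88.30413055419922)
block 580 [ 0.58129884 -0.01779946  0.08124284] ((582.0607299804688, -21.299983978271484), (90.19882202148438, 62.6120491027832), 88.27669525146484)
0.15 8 [ 0.4964 -0.2759]
0.17 9 [ 0.4963 -0.2751]
0.19 14 [ 0.4969 -0.2749]
0.21 27 [ 0.4963 -0.2718]
0.23 65 [ 0.498 -0.27 ]
0.25 56 [ 0.4986 -0.2663]
0.27 0
```

View pics/t5.png

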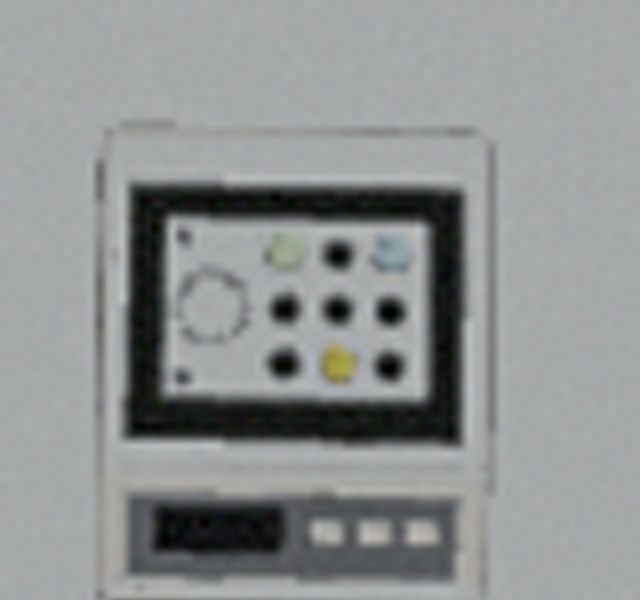

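Top crop: ring of the check spot at crop (213,306), i.e. full-image px (251.2,207.8). Computing the hover.

```bash
python3 - <<'E'
from h import *
v=cam('top'); print('ring',onz([[251.2,207.8]],.081,v)); go(.583,.009,.21,-.03)
E
```

```text
ring [[0.58332566 0.00903722 0.081     ]]
shift [ 0.1456 -0.2628  0.0284] turn [-0.0009  0.0016  0.2397]
```

Call:
step_arm(series="0.01 0.015 -0.03 0 0 0 0.04;0.01 0.04 -0.075 0 0 0 0.08;0.01 0.065 -0.12 0 0 0 0.12;0.01 0.09 -0.165 0 0 0 0.16;0.01 0.115 -0.21 0 0 0 0.20;0.01 0.135 -0.245 0 0 0 0.24;0.01 0.1455 -0.263 0.02 0 0 0.24;0.01 0.1455 -0.263 0.028 0 0 0.24")

```text
time: 17.5
eef_pos: [0.5827, 0.011, 0.2094]
orientation: [-3.141, 0.003, -0.027]
wrist_force: [-0.3, 0.4, -1.1]
grip_width: 0.0175
grip_force: 40.4
```

Call:
step_arm(series="0.01 0 0 0 0 0 0;0.01 0 0 0 0 0 0;0.01 0 0 0 0 0 0")

```text
time: 17.88
eef_pos: [0.5838, 0.0079, 0.2121]
orientation: [3.141, -0.001, -0.032]
wrist_force: [1.0, 0.7, -0.6]
grip_width: 0.0176
grip_force: 40.4
```

```bash
python3 - <<'E'
from h import *
o=get_obs();print(o['time'],o['eef_pos'],o['orientation'],o['wrist_force'],o['torque'])
w=cam('wrist'); s=cam('side'); t=cam('top')
def proj(p,v): return cv2.projectPoints(np.array([p],float),cv2.Rodrigues(v[4].T)[0],-v[4].T@v[5],v[2],v[3])[0].ravel().round(1)
for n,v in(('w',w),('s',s)): print(n,'ring',proj([.5833,.009,.081],v),'foot exp',proj([*o['eef_pos'][:2],o['eef_pos'][2]-.0755],v))
a=s[0][130:230,220:320]; a=cv2.resize(a,(400,400),interpolation=2)
b=cv2.resize(w[0][100:300,150:350],(400,400),interpolation=2)
cv2.imwrite('pics/c6.png',np.hstack([a,b])[:,:,::-1]); go(.583,.009,.16,-.03)
E
```

```text
17.875 [0.58377049 0.00791506 0.21210609] [ 3.14138741e+00 -9.65076416e-04 -3.17451360e-02] [ 1.01607373  0.7484025  -0.58035377] [-0.04748036 -0.0047389  -0.02804861]
w ring [250.2 176.8] foot exp [251.1 194. ]
s ring [264.9 205.7] foot exp [264.8 188.8]
shift [-0.0007 -0.0005  0.0519] turn [ 0.0001 -0.0007 -0.0009]
```

View pics/c6.png

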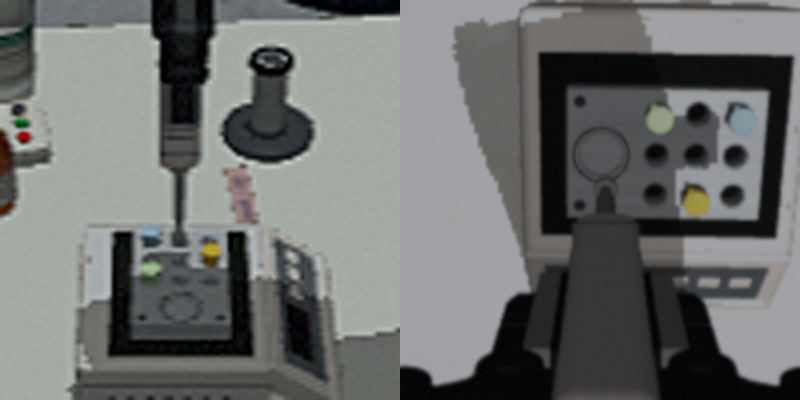

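Wrist crop: ring at (601,153), px (250.5,176.5), as predicted. Foot at (605,188), about 1 px from prediction. Side view agrees. Correct 1.5 mm in +y and come down to just above the recess.

Call:
step_arm(series="0.01 -0.0006 -0.0013 0.01 0 0 0;0.01 -0.0006 -0.0013 0.025 0 0 0;0.01 -0.0006 -0.0013 0.04 0 0 0;0.01 -0.0006 -0.0013 0.05 0 0 0;0.01 -0.0006 -0.0013 0.052 0 0 0;0.01 -0.0006 -0.0013 0.052 0 0 0")

```text
time: 18.77
eef_pos: [0.5831, 0.0103, 0.1596]
orientation: [-3.142, -0.0, -0.03]
wrist_force: [1.0, -0.3, -1.1]
grip_width: 0.0175
grip_force: 40.4
```

```bash
python3 - <<'E'
from h import *
for i in range(5):
    w=cam('wrist'); o=get_obs();print(o['time'],o['eef_pos'].round(4),o['orientation'].round(4),o['wrist_force'].round(2))
def proj(p,v): return cv2.projectPoints(np.array([p],float),cv2.Rodrigues(v[4].T)[0],-v[4].T@v[5],v[2],v[3])[0].ravel().round(1)
print('ring',proj([.5833,.009,.081],w),'foot exp',proj([*o['eef_pos'][:2],o['eef_pos'][2]-.0755],w))
s=cam('side'); print('s ring',proj([.5833,.009,.081],s),'foot exp',proj([*o['eef_pos'][:2],o['eef_pos'][2]-.0755],s))
a=cv2.resize(s[0][160:230,230:300],(400,400),interpolation=2)
b=cv2.resize(w[0][140:240,200:300],(400,400),interpolation=2)
cv2.imwrite('pics/c7.png',np.hstack([a,b])[:,:,::-1])
E
```

```text
18.825 [0.5833 0.0103 0.1599] [-3.1415e+00 -6.0000e-04 -3.0200e-02] [-1.14 -0.28 -0.28]
18.875 [0.5834 0.0103 0.16  ] [-3.1415e+00 -9.0000e-04 -3.0300e-02] [-0.17 -0.25 -0.45]
18.925 [0.5834 0.0102 0.1601] [-3.1415e+00 -1.0000e-03 -3.0300e-02] [ 0.69  0.07 -0.99]
18.975 [0.5833 0.0102 0.16  ] [-3.1415e+00 -9.0000e-04 -3.0300e-02] [ 0.04 -0.59 -0.88]
19.025 [0.5832 0.0102 0.1599] [-3.1416e+00 -8.0000e-04 -3.0300e-02] [-0.61  0.25 -0.44]
ring [252.7 192.6] foot exp [251.1 194. ]
s ring [264.9 205.7] foot exp [265. 205.]
```

View pics/c7.png

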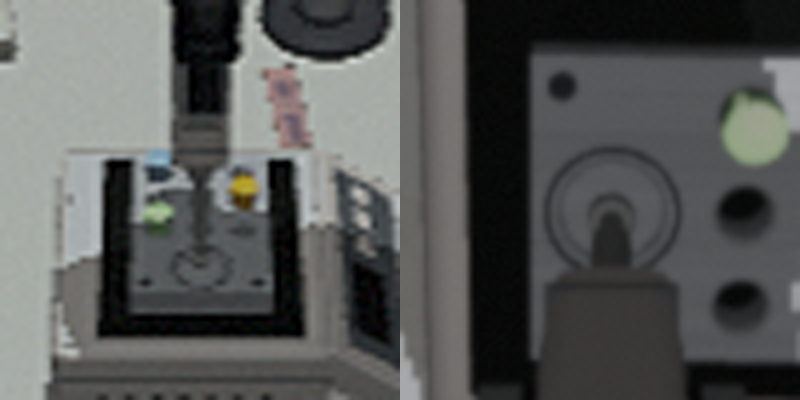

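The foot (wrist crop (611,218)) is centred over the ring (612,212), hovering about 6 mm above the floor. Pressing down slowly.

Call:
step_arm(series="0.01 0 0 0.002 0 0 0;0.01 0 0 0.004 0 0 0;0.01 0 0 0.006 0 0 0;0.01 0 0 0.0075 0 0 0;0.01 0 0 0.009 0 0 0;0.01 0 0 0.01 0 0 0;0.01 0 0 0.011 0 0 0;0.01 0 0 0.011 0 0 0")

```text
time: 20.08
eef_pos: [0.583, 0.0102, 0.1485]
orientation: [3.142, -0.0, -0.03]
wrist_force: [-0.2, -0.7, 1.7]
grip_width: 0.0177
grip_force: 40.6
```

```bash
python3 - <<'E'
from h import *
F=[];Z=[]
for i in range(12):
    w=cam('wrist' if i%2 else 'side'); o=get_obs(); F.append(o['wrist_force']); Z.append(o['eef_pos'])
    if i%2==0: s=w
print(o['time'],np.mean(F,0),np.mean(Z,0),o['orientation'],o['grip_width'],o['grip_force'])
a=cv2.resize(s[0][160:230,230:300],(400,400),interpolation=2)
b=cv2.resize(w[0][140:240,200:300],(400,400),interpolation=2)
cv2.imwrite('pics/c8.png',np.hstack([a,b])[:,:,::-1])
E
```

```text
20.675 [-0.2596056  -0.07426433  1.58925163] [0.58300772 0.01020199 0.14854728] [ 3.14156002e+00 -2.68819344e-05 -3.02732432e-02] 0.017464905769534498 40.61737239360809
```

View pics/c8.png

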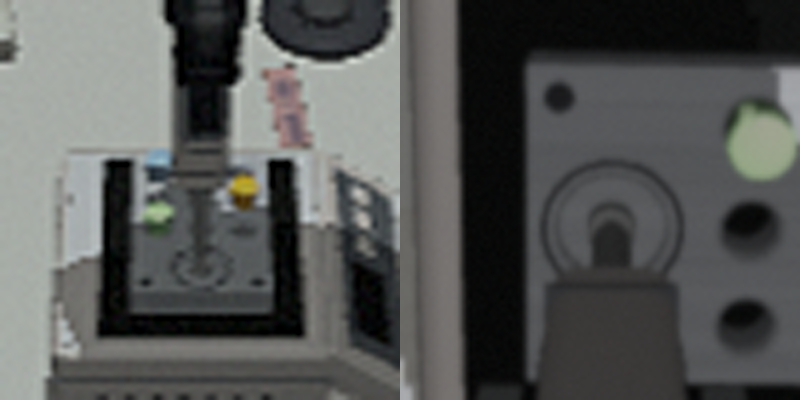

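The foot sits in the ring (wrist crop (612,220) against ring (612,226)). The push is about 2.3 N and the kinematics give about 5.5 mm. I'll ease up 0.5 mm and hand in.

Call:
step_arm(series="0.01 0 0 -0.0005 0 0 0;0.01 0 0 -0.0006 0 0 0;0.01 0 0 -0.0006 0 0 0;0.01 0 0 -0.0006 0 0 0")

```text
time: 21.18
eef_pos: [0.583, 0.0102, 0.1491]
orientation: [3.142, 0.0, -0.03]
wrist_force: [-0.9, -0.3, 1.8]
grip_width: 0.0174
grip_force: 40.6
```

```bash
python3 - <<'E'
from h import *
F=[];Z=[]
for i in range(8): read_camera('side'); o=get_obs(); F.append(o['wrist_force']); Z.append(o['eef_pos'])
print(o['time'],np.mean(F,0),np.mean(Z,0)); print(sign_off())
E
```

```text
21.575 [-0.16386497 -0.02441724  0.90657573] [0.58298294 0.01019993 0.14909195]
the job is handed in; nothing more can be done
None
```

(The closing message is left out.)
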